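Padlock the sample box

ROBOT

A 6-joint arm with a two-finger parallel gripper is mounted at the origin on the work surface. World frame = base frame: x ahead of the robot, y to its left, z up, the work surface at z = 0. Lengths are in m, angles in rad, forces in N, time in s.
With the tool pointing down it reaches from about 0.275 to 0.875 m from the base axis. Payload 12.5 kg.
Tool frame: the origin (TCP) lies on the centre line of the jaws, within the pads' length; the fingertips stand 19 mm ahead of it and the grasp point (between the pads) is the TCP (r.nose_length is the distance from the TCP to the fingertips, in m); y points along the fingers, x is the direction in which the jaws open and shut, and the axes are right-handed (so a half turn about y gives the same grasp; the last joint's range is limited). The gripper opens to 85 mm and grips with 20 to 120 N. Pads are 22 mm wide; open, the fingers measure 114 mm over their backs; the gripper's body (76 mm by 85 mm) begins 54 mm behind the grasp point. The pads swing forward as they close: fully open they stand 13 mm farther back than shut.
Start: joints at [1.21, 0.351, 1.652, -0, 1.139, -0.085], TCP at [0.15, 0.529, 0.25] pointing down, gripper open.
Joint ranges: [-2.75, 2.75], [-0.79, 2.1], [0.01, 2.65], [-1.57, 4.71], [0.07, 3.14], [-2.87, 2.87]. Speed limits (rad/s): [2.22, 2.22, 2.79, 3.14, 3.14, 3.14].

INTERFACE

Orientations are given as a rotation vector (axis times angle).
In Python, from workcell import state, optics, r gives the robot as it stands. The module is installed in compiled form; this text tells all that it offers.
- The arm moves only by the tool carry_out, never from a script. Its argument "plan" is a list that holds one entry, the list of rows, each a list of 5 numbers: the opening, from 0 (shut) to 1 (fully open), then the shift along the tool's x, y, z in m, then the turn about the tool's y in degrees. A call has 1 to 20 rows; each row is the pose to reach, as a shift and turn from the pose commanded when the call began, along the tool's axes at that moment; what a row does not reach only later rows make up. A row lasts 1/10 s, in which the tool goes at most 50 mm and 8.59 degrees, less where a joint would pass 70% of its speed; a pose out of reach is approached as far as the arm can. A call with a gripper value outside its range is refused whole. The fingers move at their own pace and stop on an object; "grip_force" is the grip in N (left out, the last holds). Time passes only in rows, so rows that repeat a pose let the fingers close. It gives the time, the measured TCP pose, the force and the opening at its end, in the units of the state.
- state(): the state, without advancing time (a new reading comes with each control period).
- optics.capture(name): name is "scene" or "top"; returns a dict with "image" (480x640x3 uint8, red, green, blue), "fx", "fy", "cx", "cy" (pixels), "origin" and "rotation" of the camera in the world. Camera axes: x right, y down, z forward; pixel columns grow to the right and rows downward; lengths in m; the calibration is good to about 2 mm. A picture is of the moment at which its call begins. There is no depth.
- r.sign_off(): hands the job in, once; it reports no verdict.
Trained networks look in a picture, given as the dict that the camera call returned (one of the last four; its "shot" number tells which), for a name from the list of things; names that differ only in an ending like _2 or _b are one class to them, and where a whole thing is asked for, a point or a joint stands for the part that bears it (a point fixed in the world has none). Each returns a list of dicts, best first, with "score" (0 to 1); they miss things now and then, are a little off and sometimes report something else, mostly with a low value. They report only what shows in the picture. A call takes as long as a camera call. They do not tell look-alikes from the thing itself.
- optics.cut_out(target, picture): "region" (480x640 bool, what is visible of it) and "extent" ([left, top, right, bottom] in pixels, round what is visible of it).
- optics.mark_of(target, picture): "location" ([column, row] in pixels: a listed point, or the origin of a listed thing).
The state is a dict: "t": time; "qpos": joint angles; "joint_vel": joint speeds; "effort": joint torques, N m; "eef_pos": TCP position; "tcp_rot": TCP orientation; "ft_force": force on the tool from outside, world axes, zero at the start; "wrist_torque": the same for the moment, N m; "gripper_width": finger opening in m.
Only numpy, scipy, OpenCV 4.12 (cv2) and the standard library are available. Lean on these libraries where they do the work, as an engineer would, in place of code of your own. Each camera call takes 0.05 s, during which the arm holds its last target.

TASK

Shut the lid of the grey steel sample box and padlock it: stand the brass padlock on the mat under the two overlapping holed tabs at the front of the box's rim, with the toe of its open shackle above the holes, and press the shackle down through both tabs into its body until the hidden pawl clicks and it stays down by itself. Feel for the click rather than force it: a push of about 1.5 kg is plenty, more than about 2.5 kg would spoil the lock, and if the toe lands on a tab do not drive it on with more than 2 kg. Leave the padlock standing there locked and let go, and the other things on the mat where they were.

Things in the scene. Friction and masses are not known exactly. Their poses are not given: they have to be found in the camera images.
- padlock_centre (a point): Centre of the brass padlock's body, a block 50 mm wide (x), 22 mm thick (y), 46 mm high; it starts upright on the mat, shackle up. The point is 23 mm above its underside. x points from the shackle's heel leg to its toe leg, z up. The padlock weighs about 0.3 kg and hangs straight when lifted by its shackle.
- bow (a point): Top of the steel shackle's bow, midway between its legs: a U of 8 mm round bar in the body's x-z plane, legs 30 mm apart between centres, bow of 15 mm centre-line radius. Open, it is 108 mm above the padlock's underside; locked, 78 to 88 mm. It can be pinched across its 8 mm thickness from above (along the padlock's y) or pushed from above.
- toe (a point): Tip of the shackle's free leg (toe), 8 mm thick, its end tapered to 5.6 mm, 15 mm from the body's centre towards +x. Open, it hangs 12 mm above the body's top (58 mm above the underside), over its own hole in the body, so the tabs slip sideways into this gap; locked, it is 8 to 18 mm inside the body.
- padlock: Padlock, loose; origin: centre of its underside. The shackle slides straight down (no swivel) against a spring, 4 N open to 9 N. For 5 mm before the click a hidden pawl drags too (9 to 14 N in all); at the click the push drops to 7 to 9 N, a hard stop follows 0.6 mm lower. The click's depth differs from lock to lock, 20 to 29.5 mm down. Let go sooner, the shackle springs fully up.
- lockbox: Grey painted steel sample box, heavy and fixed to the mat, 160 mm deep (x), 220 mm wide (y), 64 mm high with its lid shut; origin at the centre of its underside; its front faces its own -x, roughly towards the robot. Inside are amber vials.
- tab_hole (a point): Centre of the padlock hole, at the seam of the two tabs, 52 mm above the mat; axes as the box. Box and lid each have a steel tab 2.5 mm thick, 30 mm wide (y), standing out 26 mm from the front wall's middle; lid shut, they lie on each other (49.5 to 54.5 mm above the mat), their 10.5 mm round holes in line, 14 mm in front of the wall. The point stays with the box.
- lid_hinge (a point): Middle of the lid's hinge line, along the box's top rear edge (along the box's y), 52 mm above the mat.
- lid_front (a point): Middle of the lid's top front edge; with the lid shut it is 160 mm in front of the hinge line and 64 mm above the mat (lid 12 mm high).
- lid (a joint): Lid angle in rad: 0 shut, up to 1.2 open (front edge up). The hinge is stiff, so the lid stays where it is left; pushing it down takes 3 to 7 N, more near the hinge.
- mat: Grey rubber bench mat, fixed, 460 by 840 mm, its top 5 to 8 mm above the bench top (it varies). Origin 8 mm below the centre of its top.
- tube: Capped plastic sample tube on a round foot, loose, 120 mm high, 44 mm wide: leave it.
- beaker: Glass beaker, loose, 75 mm high: leave it.
- bottle: Amber glass jar, loose, 110 mm high: leave it.
- tape: Roll of tape lying flat, loose, 76 mm wide, 18 mm high: leave it.
- marker: Marker pen lying, loose, 128 mm long, 14 mm high: leave it.
- dish: Two stacked culture dishes, loose, 92 mm wide, 36 mm high: leave them.
- tipbox: Box of pipette tips, loose, 85 by 120 mm, 63 mm high: leave it.
There are look-alikes about, which are no part of the job. Leave any blue look-alike of the padlock alone.

How it is judged:
By the outcome, as a careful person would: the job done as asked, in the order asked, and still so for the second after the job is handed in, with the robot touching nothing.
It also fails if it takes over 54 s, if anything falls off the work surface, if the arm or the gripper's body presses on something with over 40 N, if the wrist force passes 120 N, or if a joint passes its speed limit or range.

## Working session

There is one attempt and no reset: what is moved stays moved. The work goes in short steps, Python scripts to look and compute and a tool call to move; the robot and the scene stay as the last step left them, time stands still between calls to the robot, and variables do not carry over. Pictures are saved under pics/ and viewed, and the job is handed in when it is done.

Besides the shell and the picture viewer there is one more tool, called as name(argument=value, ...) on one line, values as JSON. carry_out: Moves the arm, as the interface text tells. Its arguments: {"type":"object","properties":{"plan":{"type":"array","items":{"type":"array","items":{"type":"array","items":{"type":"number"}}}},"grip_force":{"type":"number"}},"required":["plan"]}

```bash
mkdir -p pics; cat > h.py <<'E'
import numpy as np,cv2
from workcell import state,optics,r
from scipy.spatial.transform import Rotation as R
def save(p,n,crop=None,s=1):
    im=p["image"][:,:,::-1].copy()
    if crop: im=im[crop[1]:crop[3],crop[0]:crop[2]]
    if s!=1: im=cv2.resize(im,None,fx=s,fy=s,interpolation=cv2.INTER_CUBIC)
    cv2.imwrite("pics/"+n,im)
def ray(p,uv):
    d=np.array([(uv[0]-p["cx"])/p["fx"],(uv[1]-p["cy"])/p["fy"],1.]); Rm=np.array(p["rotation"])
    if Rm.shape!=(3,3): Rm=R.from_rotvec(Rm).as_matrix()
    return np.array(p["origin"]),Rm@d
def atz(p,uv,z):
    o,d=ray(p,uv); return o+d*(z-o[2])/d[2]
def tri(p1,u1,p2,u2):
    o1,d1=ray(p1,u1);o2,d2=ray(p2,u2)
    d1/=np.linalg.norm(d1);d2/=np.linalg.norm(d2)
    t=np.linalg.lstsq(np.c_[d1,-d2],o2-o1,rcond=None)[0]
    a,b=o1+t[0]*d1,o2+t[1]*d2
    return (a+b)/2,np.linalg.norm(a-b)
def proj(p,X):
    Rm=np.array(p["rotation"])
    if Rm.shape!=(3,3): Rm=R.from_rotvec(Rm).as_matrix()
    c=Rm.T@(np.array(X)-p["origin"]); return np.array([p["fx"]*c[0]/c[2]+p["cx"],p["fy"]*c[1]/c[2]+p["cy"]])
E
python3 - <<'E'
from h import *
np.set_printoptions(precision=4,suppress=True)
s=optics.capture("scene");t=optics.capture("top")
save(s,"s0.png");save(t,"t0.png")
for p in(s,t):
    print(p["origin"],np.array(p["rotation"]).tolist(),p["fx"])
    for n in["padlock_centre","bow","toe","padlock","lockbox","tab_hole","lid_hinge","lid_front","tube","bottle"]:
        print(n,[(np.round(a["location"],1).tolist(),round(a["score"],2)) for a in optics.mark_of(n,p)])
print(state())
E
```

```text
[ 1.1836 -0.2514  0.8501] [-2.1078081160977193, -1.2601738131810278, 0.5144620558938167] 476.61260469067975
padlock_centre [([364.5, 212.5], 0.8), ([411.6, 157.2], 0.8), ([285.3, 220.3], 0.55)]
bow [([366.1, 181.6], 0.64), ([415.2, 129.4], 0.62), ([300.2, 248.4], 0.39)]
toe [([368.3, 201.1], 0.61), ([416.6, 144.6], 0.52)]
padlock [([361.3, 215.1], 0.96), ([412.2, 159.7], 0.68)]
lockbox [([312.0, 306.1], 0.93)]
tab_hole []
lid_hinge [([332.2, 325.3], 0.97), ([363.7, 212.4], 0.51)]
lid_front [([304.4, 247.2], 0.77)]
tube [([175.5, 284.6], 0.93)]
bottle [([141.0, 366.3], 0.82)]
[0.2914 0.0603 1.17  ] [-2.063588675414066, 2.1576025121063216, -0.22129245971708172] 499.95487790416627
padlock_centre [([142.4, 333.5], 0.96), ([248.9, 269.8], 0.83)]
bow [([127.5, 333.8], 0.7), ([497.0, 198.3], 0.59), ([349.5, 186.7], 0.58), ([240.7, 266.8], 0.53)]
toe [([245.9, 265.9], 0.6), ([133.4, 328.2], 0.41)]
padlock [([147.1, 335.5], 0.8), ([247.2, 272.6], 0.77), ([247.9, 270.3], 0.34), ([453.1, 268.5], 0.15)]
lockbox [([348.1, 189.1], 0.84)]
tab_hole [([327.9, 300.7], 0.73), ([345.5, 220.2], 0.56), ([451.2, 268.9], 0.15)]
lid_hinge [([344.4, 149.7], 0.58)]
lid_front [([349.1, 186.8], 0.62)]
tube [([452.1, 267.8], 0.66)]
bottle [([499.5, 199.4], 0.87), ([345.7, 149.6], 0.46)]
{'t': 1.1, 'qpos': array([ 1.2104,  0.3507,  1.6518, -0.    ,  1.1391, -0.0846]), 'joint_vel': array([ 0.0015, -0.0003,  0.0003, -0.0024,  0.0009,  0.0011]), 'effort': array([  0.0001, -50.6027, -29.1656,  -0.0002,   0.0007,  -0.    ]), 'eef_pos': array([0.1498, 0.5292, 0.2503]), 'tcp_rot': array([-1.3271, -1.0037,  1.0037]), 'ft_force': array([-0.2482,  0.2018, -0.0627]), 'wrist_torque': array([ 0.049 , -0.028 , -0.0098]), 'gripper_width': 0.08531199102621873}
```

View pics/s0.png

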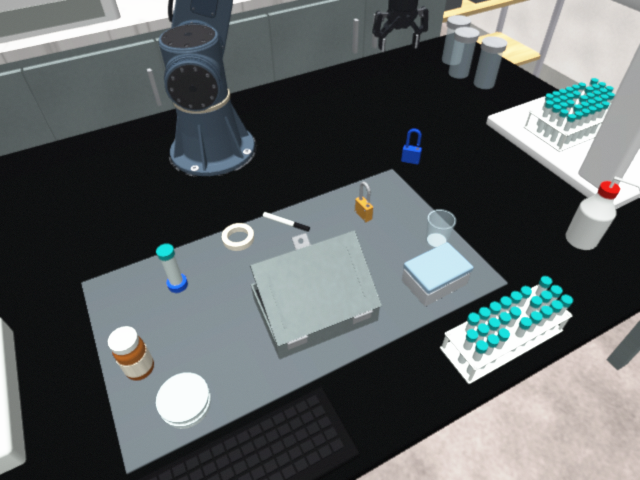

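View pics/t0.png

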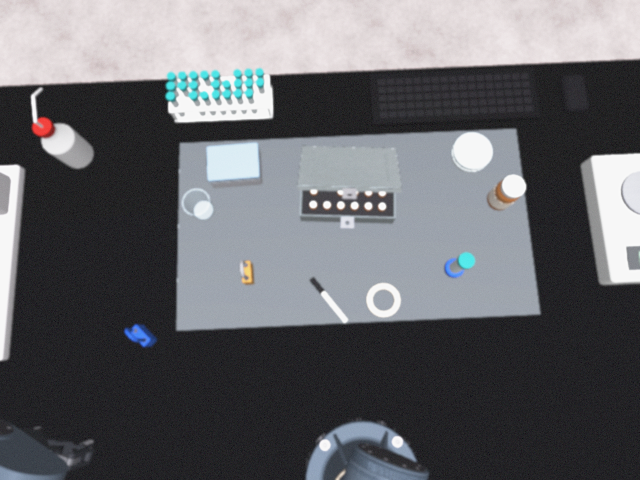

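```bash
python3 - <<'E'
from h import *
np.set_printoptions(precision=4,suppress=True)
s=optics.capture("scene");t=optics.capture("top")
save(s,"s1.png",(225,170,405,350),4);
a=cv2.resize(t["image"][125:245,280,None] if 0 else t["image"][125:245,280:420,::-1],None,fx=4,fy=4,interpolation=cv2.INTER_CUBIC)
b=cv2.resize(t["image"][245:300,215:285,::-1],None,fx=8,fy=8,interpolation=cv2.INTER_CUBIC)
cv2.imwrite("pics/t1a.png",a);cv2.imwrite("pics/t1b.png",b)
save(s,"s1b.png",(340,170,400,230),10)
for n,us,ut in [("pc",[364.5,212.5],[248.9,269.8]),("bow",[366.1,181.6],[240.7,266.8]),("toe",[368.3,201.1],[245.9,265.9]),("org",[361.3,215.1],[247.2,272.6]),("hinge",[332.2,325.3],[344.4,149.7]),("front",[304.4,247.2],[349.1,186.8])]:
    print(n,*tri(s,us,t,ut))
print("tab",atz(t,[345.5,220.2],.06))
for c in [(180,142),(517,129),(539,315),(178,330)]: print(atz(t,c,.0065))
print("padlock at z",atz(t,[248.9,269.8],.03))
for n in["tube","beaker","bottle","tape","marker","dish","tipbox"]:
    print(n,[(np.round(a["location"],1).tolist(),round(a["score"],2)) for a in optics.mark_of(n,t)][:2])
E
```

```text
pc [0.4689 0.2378 0.0253] 0.00037886356047702537
bow [0.4617 0.2407 0.1187] 0.0001487399146476632
toe [0.473  0.2407 0.0649] 0.0048286444893943506
org [0.4625 0.2391 0.0118] 0.01075974472885583
hinge [0.7387 0.0007 0.0583] 0.007073870834663315
front [0.6147 0.0033 0.1622] 0.0006352077461577533
tab [0.5682 0.0103 0.06  ]
[0.8001 0.4082 0.0065]
[ 0.796  -0.4307  0.0065]
[ 0.3371 -0.4249  0.0065]
[0.3398 0.4051 0.0065]
padlock at z [0.4683 0.2372 0.03  ]
tube [([454.1, 265.6], 0.56)]
beaker [([205.2, 210.0], 0.95)]
bottle [([496.5, 199.7], 0.66), ([346.9, 148.8], 0.43)]
tape [([380.2, 298.4], 0.79), ([246.7, 268.1], 0.57)]
marker [([326.8, 300.6], 0.71), ([348.6, 224.0], 0.42)]
dish [([470.4, 159.5], 0.72), ([238.2, 269.6], 0.72)]
tipbox [([239.6, 172.1], 0.73)]
```

View pics/t1a.png

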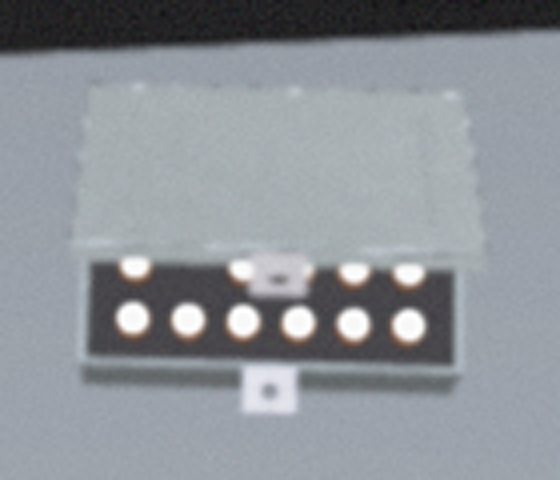

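View pics/t1b.png

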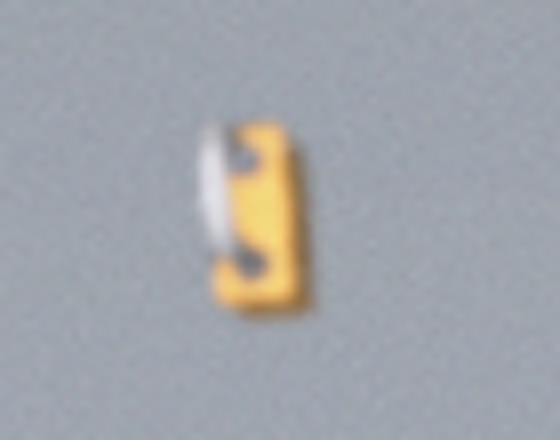

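View pics/s1.png

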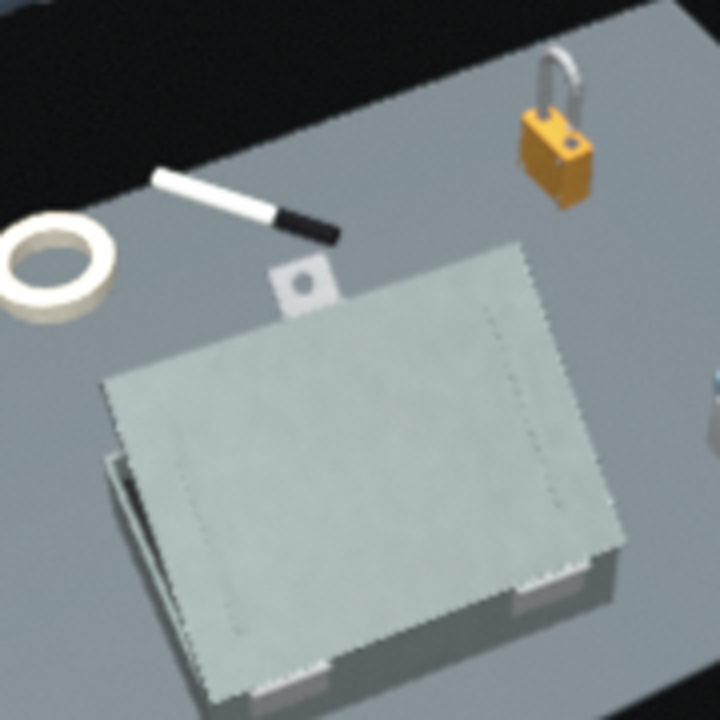

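View pics/s1b.png

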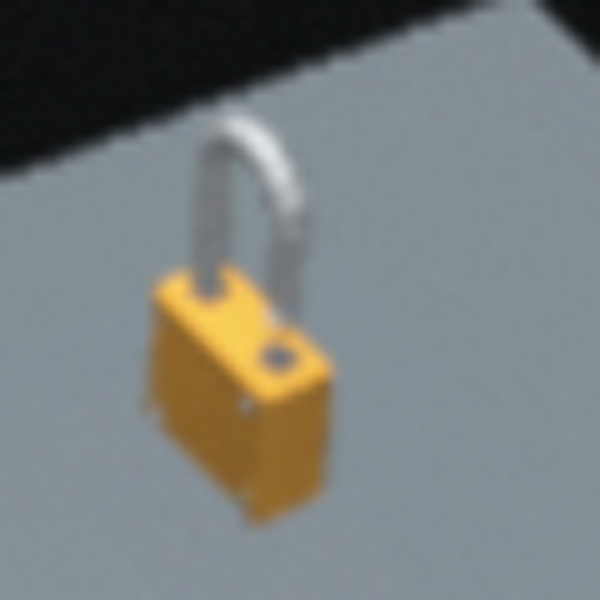

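```bash
python3 - <<'E'
from h import *
np.set_printoptions(precision=4,suppress=True)
t=optics.capture("top");s=optics.capture("scene")
for n,c in dict(FL=(82,362),FR=(462,374),TL=(240,412),TR=(297,414),hole=(270,391.5)).items():
    print(n,atz(t,(280+c[0]/4,125+c[1]/4),.0585))
print("body top ring")
for n,c in dict(tl=(238,125),tr=(287,127),br=(300,300),bl=(215,300),holeT=(247,157),heel=(250,262)).items():
    print(n,atz(t,(215+c[0]/8,245+c[1]/8),.0525))
for n,c in dict(toehole=(277,358),heel=(208,288),toptoe=(335,372)).items():
    print(n,atz(s,(340+c[0]/10,170+c[1]/10),.0525))
print(proj(s,[.4617,.24,.114]),proj(t,[.465,.24,.114]))
st=state();print(R.from_rotvec(st["tcp_rot"]).as_matrix(),st["t"],r.nose_length)
E
```

```text
FL [0.5844 0.1129 0.0585]
FR [ 0.5674 -0.1043  0.0585]
TL [0.5509 0.0238 0.0585]
TR [ 0.5482 -0.0087  0.0585]
hole [0.5621 0.006  0.0585]
body top ring
tl [0.4862 0.2429 0.0525]
tr [0.485  0.229  0.0525]
br [0.4356 0.226  0.0525]
bl [0.4367 0.2498 0.0525]
holeT [0.4769 0.2404 0.0525]
heel [0.447  0.2399 0.0525]
toehole [0.4761 0.2407 0.0525]
heel [0.4461 0.2391 0.0525]
toptoe [0.4871 0.2504 0.0525]
[365.7555 183.2219] [241.4465 265.6052]
[[ 0.2724 -0.     -0.9622]
 [ 0.9622 -0.      0.2724]
 [-0.     -1.      0.    ]] 1.65 0.019
```

```bash
cat >> h.py <<'E'
np.set_printoptions(precision=4,suppress=True)
def go(X,head=None):
    st=state();M=R.from_rotvec(st["tcp_rot"]).as_matrix()
    h=np.degrees(np.arctan2(M[1,0],M[0,0]))
    print("t",st["t"],"pos",st["eef_pos"],"head",round(h,2),"f",st["ft_force"],"w",round(st["gripper_width"],4))
    print("tool shift",M.T@(np.array(X)-st["eef_pos"]),"turn",None if head is None else round(h-head,2))
E
python3 -c "
from h import *
go([.624,.001,.22],85.5)"
```

```text
t 1.65 pos [0.1497 0.5292 0.2503] head 74.2 f [-0.594  -0.1656  0.1401] w 0.0853
tool shift [-0.3791  0.0303 -0.6002] turn -11.3
```

carry_out(plan=[[[0,-0.379,0.0,-0.6,-11.3],[0,-0.379,0.0,-0.6,-11.3],[0,-0.379,0.0,-0.6,-11.3],[0,-0.379,0.0,-0.6,-11.3],[0,-0.379,0.0,-0.6,-11.3],[0,-0.379,0.0,-0.6,-11.3],[0,-0.379,0.0,-0.6,-11.3],[0,-0.379,0.0,-0.6,-11.3],[0,-0.379,0.0,-0.6,-11.3],[0,-0.379,0.0,-0.6,-11.3],[0,-0.379,0.0,-0.6,-11.3],[0,-0.379,0.0,-0.6,-11.3],[0,-0.379,0.0,-0.6,-11.3],[0,-0.379,0.0,-0.6,-11.3],[0,-0.379,0.0,-0.6,-11.3],[0,-0.379,0.03,-0.6,-11.3],[0,-0.379,0.03,-0.6,-11.3]]])

```text
t: 3.35
eef_pos: [0.6222, 0.0012, 0.2169]
tcp_rot: [-1.241, -1.146, 1.153]
ft_force: [-0.6, 0.3, -0.4]
gripper_width: 0.0
```

```bash
python3 -c "
from h import *
go([.624,.001,.10],85.5)"
```

```text
t 3.35 pos [0.6222 0.0012 0.2169] head 85.47 f [-0.5757  0.3384 -0.4262] w 0.0
tool shift [-0.      0.1168 -0.0025] turn -0.03
```

carry_out(plan=[[[0,0,0.02,0,0],[0,0,0.03,0,0],[0,0,0.04,0,0],[0,0,0.05,0,0],[0,0,0.06,0,0],[0,0,0.07,0,0],[0,0,0.08,0,0],[0,0,0.09,0,0],[0,0,0.1,0,0],[0,0,0.11,0,0],[0,0,0.117,0,0]]])

```text
t: 4.45
eef_pos: [0.6235, 0.0012, 0.1021]
tcp_rot: [-1.244, -1.15, 1.152]
ft_force: [-1.4, 0.1, 2.5]
gripper_width: -0.0003
```

```bash
python3 -c "
from h import *
go([.624,.001,.09],85.5)
s=optics.capture('scene');save(s,'s2.png',(225,170,405,350),4)"
```

```text
t 4.45 pos [0.6235 0.0012 0.1021] head 85.5 f [-1.3626  0.1144  2.4647] w -0.0003
tool shift [-0.0001  0.0121 -0.0005] turn -0.0
```

View pics/s2.png

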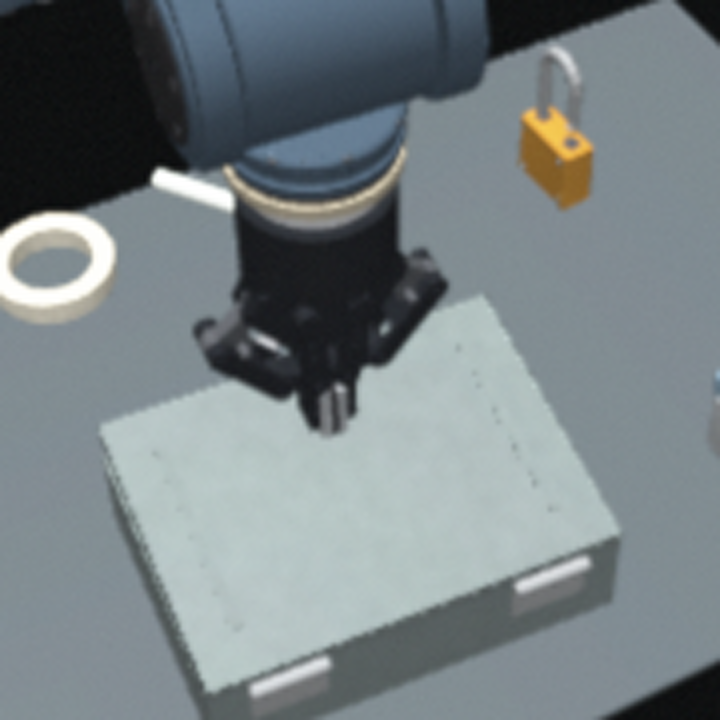

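carry_out(plan=[[[0,0,0.004,0,0],[0,0,0.007,0,0],[0,0,0.01,0,0],[0,0,0.012,0,0],[0,0,0.012,0,0]]])

```text
t: 5.0
eef_pos: [0.6239, 0.0011, 0.0911]
tcp_rot: [-1.245, -1.151, 1.151]
ft_force: [0.5, 0.6, -1.2]
gripper_width: -0.0002
```

carry_out(plan=[[[0,0,0.0015,0,0],[0,0,0.003,0,0],[0,0,0.003,0,0]]])

```text
t: 5.3
eef_pos: [0.6239, 0.0011, 0.0882]
tcp_rot: [-1.245, -1.151, 1.151]
ft_force: [0.5, -0.1, 0.1]
gripper_width: -0.0
```

carry_out(plan=[[[0,0,0.001,0,0],[0,0,0.002,0,0]]])

```text
t: 5.5
eef_pos: [0.624, 0.0011, 0.0879]
tcp_rot: [-1.246, -1.151, 1.151]
ft_force: [-11.5, 0.5, 26.7]
gripper_width: -0.0001
```

```bash
python3 -c "
from h import *
go([.624,.001,.15],85.5)
s=optics.capture('scene');save(s,'s3.png',(255,230,385,350),6)"
```

```text
t 5.5 pos [0.624  0.0011 0.0879] head 85.5 f [-11.4952   0.4864  26.713 ] w -0.0001
tool shift [-0.0001 -0.0621  0.    ] turn 0.0
```

View pics/s3.png

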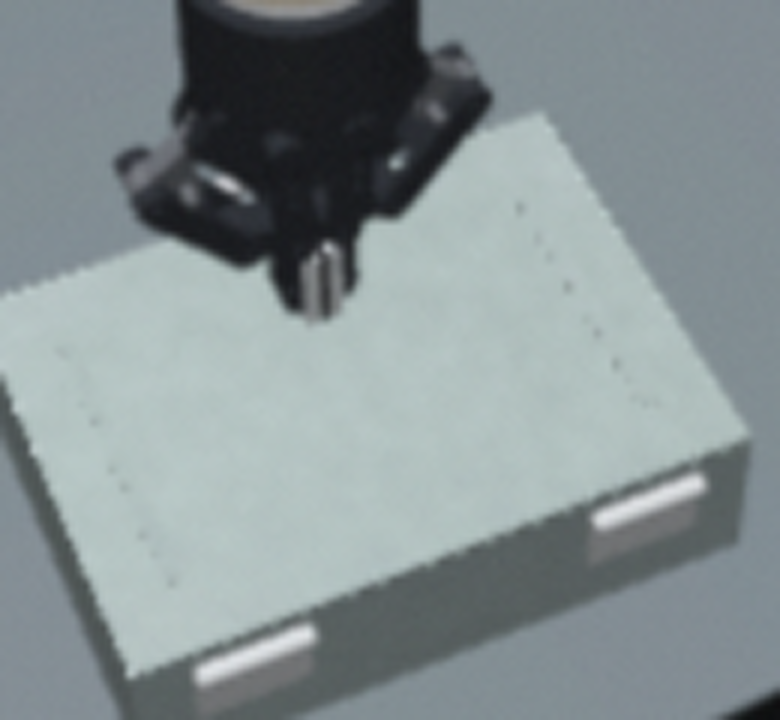

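carry_out(plan=[[[0,0,-0.03,0,0],[0.6,0,-0.08,0,0],[0.6,0,-0.12,0,0]]])

```text
t: 5.85
eef_pos: [0.6241, 0.0011, 0.2085]
tcp_rot: [-1.246, -1.152, 1.151]
ft_force: [0.6, -0.5, 1.1]
gripper_width: 0.0283
```

```bash
python3 -c "
from h import *
go([.4615,.240,.19],91.3)"
```

```text
t 5.85 pos [0.6241 0.0011 0.2085] head 85.5 f [ 0.5821 -0.5207  1.1366] w 0.0283
tool shift [0.2254 0.0183 0.1808] turn -5.8
```

carry_out(plan=[[[0.6,0.225,0.018,0.181,-5.8],[0.6,0.225,0.018,0.181,-5.8],[0.6,0.225,0.018,0.181,-5.8],[0.6,0.225,0.018,0.181,-5.8],[0.6,0.225,0.018,0.181,-5.8],[0.6,0.225,0.018,0.181,-5.8],[0.6,0.225,0.018,0.181,-5.8],[0.6,0.225,0.018,0.181,-5.8]]])

```text
t: 6.65
eef_pos: [0.461, 0.2401, 0.1884]
tcp_rot: [-1.198, -1.228, 1.227]
ft_force: [0.0, -1.1, 0.8]
gripper_width: 0.0514
```

```bash
python3 -c "
from h import *
go([.4615,.240,.106],91.3)
s=optics.capture('scene');save(s,'s4.png',(225,130,405,350),3)
t=optics.capture('top')
print(t['shot'])
a=cv2.resize(t['image'][190:240,310:390,::-1],None,fx=10,fy=10,interpolation=cv2.INTER_CUBIC)
cv2.imwrite('pics/t4.png',a)
b=cv2.resize(s['image'][222:262,280:340,::-1],None,fx=12,fy=12,interpolation=cv2.INTER_CUBIC)
cv2.imwrite('pics/s4b.png',b)
cv2.imwrite('pics/t4b.png',cv2.resize(t['image'][130:245,280:420,::-1],None,fx=5,fy=5,interpolation=cv2.INTER_CUBIC))
for n in ('tab_hole','lid_front','lid_hinge'):
  for p in (s,t): print(n,[(a['location'],a['score']) for a in optics.mark_of(n,p)])
"
```

```text
t 6.65 pos [0.461  0.2401 0.1884] head 91.4 f [ 0.022  -1.0768  0.7756] w 0.0514
tool shift [-0.0001  0.0824 -0.0005] turn 0.1
10
tab_hole [([292.5, 261.6], 0.74)]
tab_hole [([344.9, 223.3], 0.58)]
lid_front [([298.3, 262.2], 0.79)]
lid_front [([495.1, 197.0], 0.67), ([346.8, 214.7], 0.56)]
lid_hinge [([331.1, 323.6], 0.89), ([141.5, 366.8], 0.43)]
lid_hinge [([346.5, 148.6], 0.73)]
```

View pics/s4.png

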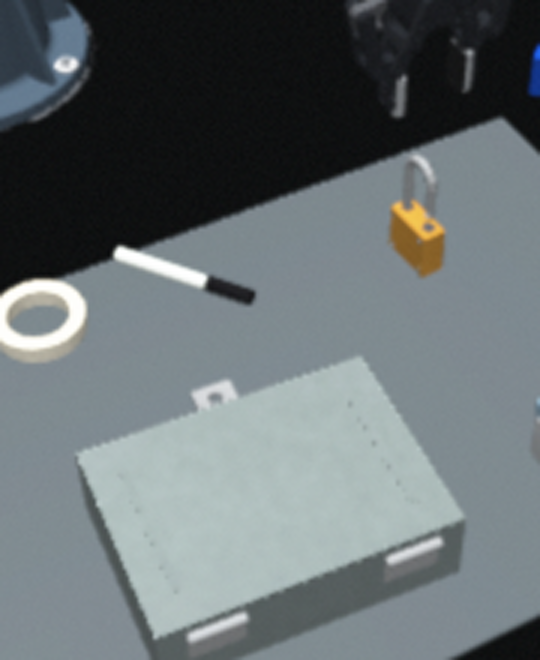

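View pics/t4.png

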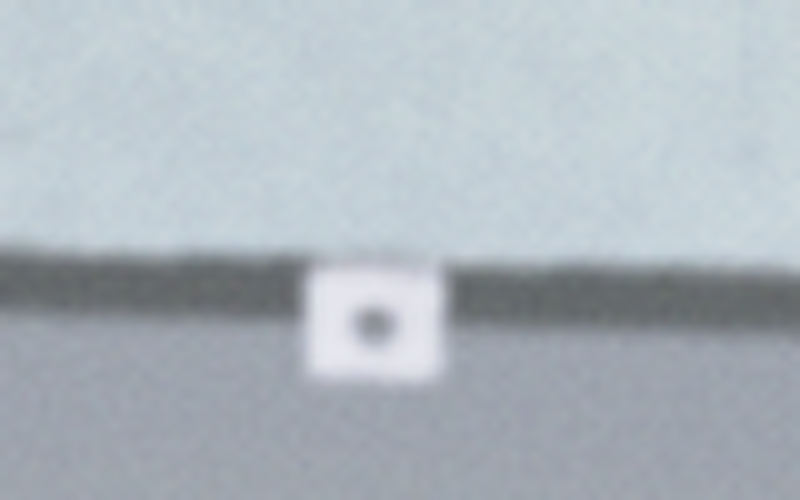

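View pics/s4b.png

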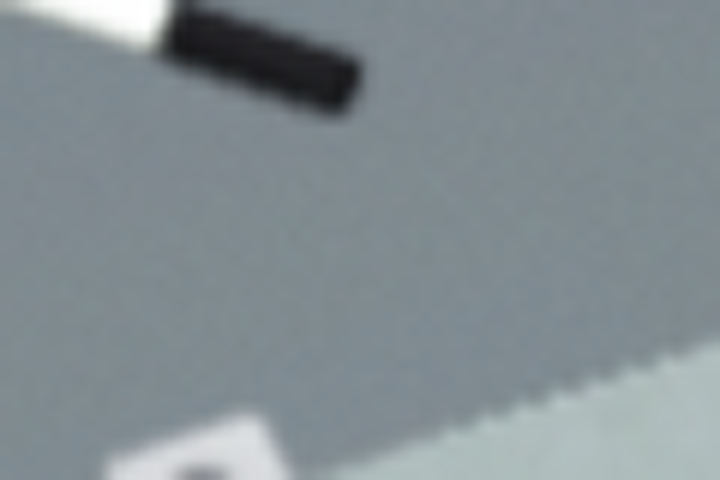

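View pics/t4b.png

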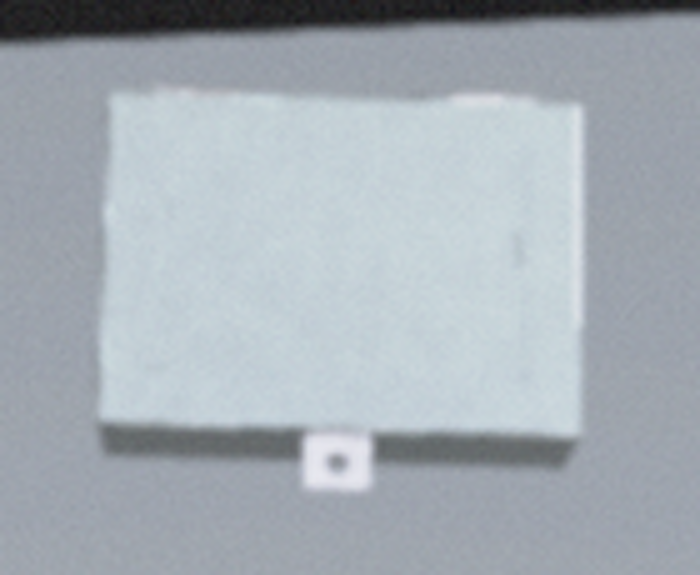

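```bash
cat >> h.py <<'E'
def unz(c,o,s): return (o[0]+(c[0]+.5)/s-.5, o[1]+(c[1]+.5)/s-.5)
E
python3 -c "
from h import *
s=optics.capture('scene');t=optics.capture('top')
print(s['cx'],s['cy'])
print('hole',atz(t,unz((374,325),(310,190),10),.0595),atz(s,unz((216,397),(225,130),3),.0595),tri(t,unz((374,325),(310,190),10),s,unz((216,397),(225,130),3)))
for c in [(110,92),(583,104),(580,438),(99,422)]: print(atz(t,unz(c,(280,130),5),.069))
for c in [(78,456),(362,357),(464,519),(154,638)]: print('s',atz(s,unz(c,(225,130),3),.069))
for c in [(305,380),(443,380)]: print('tab',atz(t,unz(c,(310,190),10),.0595))
for n,c in dict(holeT=(247,157),heel=(250,262)).items(): print(n,atz(t,unz(c,(215,245),8),.051))
for n,c in dict(toehole=(277,358),heel=(208,288)).items(): print(n,atz(s,unz(c,(340,170),10),.051))
"
```

```text
320.7825312827508 239.21588966875743
hole [0.5639 0.0072 0.0595] [0.5603 0.0068 0.0595] (array([0.5629, 0.0066, 0.0624]), np.float64(0.0015897675089622202))
[0.7446 0.1044 0.069 ]
[ 0.7285 -0.1163  0.069 ]
[ 0.5679 -0.1032  0.069 ]
[0.5853 0.1148 0.069 ]
s [ 0.5702 -0.1036  0.069 ]
s [0.5846 0.1146 0.069 ]
s [0.7422 0.1019 0.069 ]
s [ 0.7263 -0.1164  0.069 ]
tab [0.5517 0.0236 0.0595]
tab [ 0.5503 -0.0078  0.0595]
holeT [0.4782 0.2417 0.051 ]
heel [0.4482 0.2411 0.051 ]
toehole [0.4728 0.2415 0.051 ]
heel [0.4428 0.2399 0.051 ]
```

carry_out(plan=[[[0.6,0,0.03,0,0],[0.6,0,0.06,0,0],[0.6,0,0.08,0,0],[0.6,0,0.083,0,0],[0.0,0,0.083,0,0],[0.0,0,0.083,0,0],[0.0,0,0.083,0,0],[0.0,0,0.083,0,0],[0.0,0,0.083,0,0]]], grip_force=40)

```text
t: 8.05
eef_pos: [0.4616, 0.2399, 0.1061]
tcp_rot: [-1.199, -1.227, 1.225]
ft_force: [0.7, -0.1, 2.9]
gripper_width: 0.0069
```

```bash
python3 -c "
from h import *
go([.50,.02,.14],85.8)
s=optics.capture('scene');save(s,'s5.png',(325,140,405,230),7)"
```

```text
t 8.05 pos [0.4616 0.2399 0.1061] head 91.3 f [ 0.6758 -0.1011  2.8868] w 0.0069
tool shift [-0.2207 -0.034  -0.0334] turn 5.5
```

View pics/s5.png

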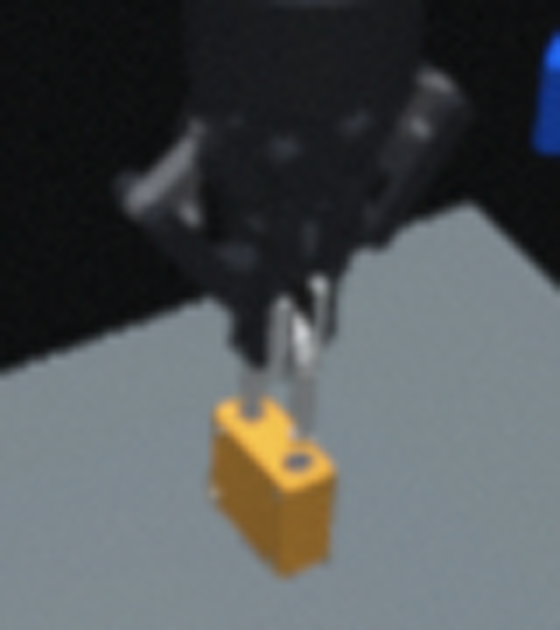

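```bash
python3 -c "
from h import *
go([.5156,.0103,.136],85.8)
t=optics.capture('top');print(atz(t,(312,279),.015))"
```

```text
t 8.1 pos [0.4616 0.2399 0.106 ] head 91.29 f [ 1.7356 -0.0216  3.41  ] w 0.0067
tool shift [-0.2307 -0.0301 -0.0488] turn 5.49
[0.4425 0.0933 0.015 ]
```

carry_out(plan=[[[0,0,-0.01,0,0],[0,0,-0.03,0,0],[0,0,-0.03,0,0]]])

```text
t: 8.45
eef_pos: [0.4617, 0.2399, 0.1371]
tcp_rot: [-1.199, -1.228, 1.224]
ft_force: [0.8, 0.4, -3.8]
gripper_width: 0.0067
```

```bash
python3 -c "
from h import *
go([.5156,.0103,.136],85.8)"
```

```text
t 8.45 pos [0.4617 0.2399 0.1371] head 91.3 f [ 0.8211  0.392  -3.8053] w 0.0067
tool shift [-0.2308  0.001  -0.0486] turn 5.5
```

carry_out(plan=[[[0,-0.01,0,-0.002,0.3],[0,-0.03,0,-0.006,0.8],[0,-0.055,0,-0.012,1.5],[0,-0.085,0,-0.018,2.2],[0,-0.115,0,-0.024,2.9],[0,-0.145,0,-0.03,3.5],[0,-0.175,0,-0.036,4.2],[0,-0.2,0,-0.042,4.9],[0,-0.22,0,-0.046,5.3],[0,-0.231,0,-0.0486,5.5],[0,-0.231,0,-0.0486,5.5],[0,-0.231,0,-0.0486,5.5]]])

```text
t: 9.65
eef_pos: [0.5144, 0.0101, 0.1348]
tcp_rot: [-1.242, -1.154, 1.155]
ft_force: [0.2, -0.3, -2.9]
gripper_width: 0.0067
```

```bash
python3 -c "
from h import *
go([.5156,.0103,.106],85.8)
s=optics.capture('scene');save(s,'s6.png',(250,190,350,290),7)
t=optics.capture('top');save(t,'t6.png',(310,190,390,260),9)"
```

```text
t 9.65 pos [0.5144 0.0101 0.1348] head 85.79 f [ 0.1715 -0.2944 -2.9469] w 0.0067
tool shift [ 0.0003  0.0288 -0.0012] turn -0.01
```

View pics/s6.png

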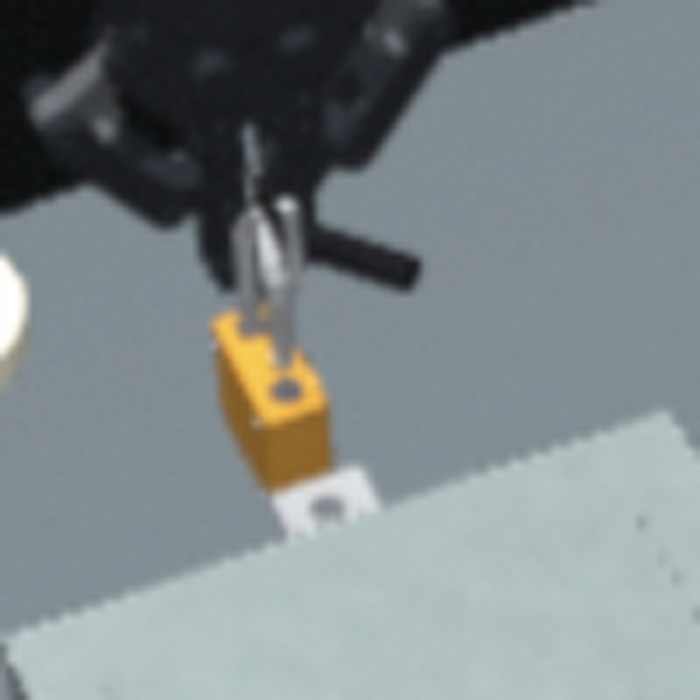

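View pics/t6.png

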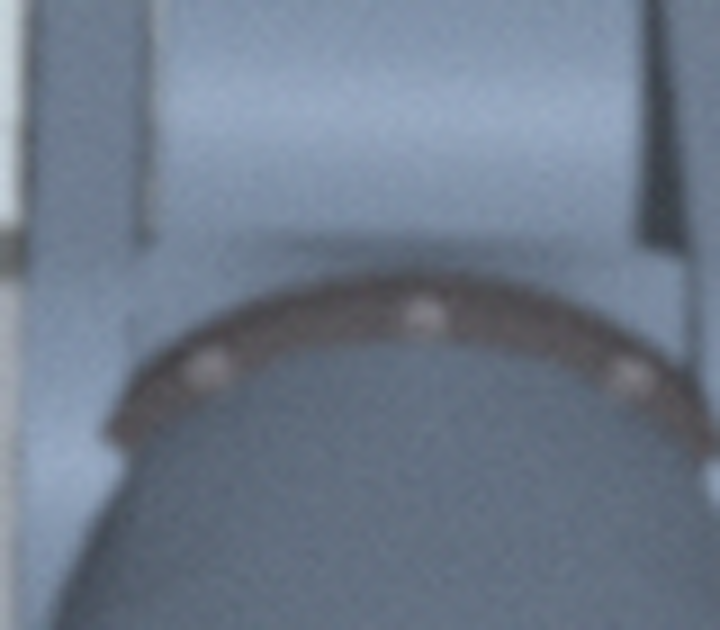

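carry_out(plan=[[[0,0,0.008,-0.001,0],[0,0,0.016,-0.001,0],[0,0,0.022,-0.001,0],[0,0,0.026,-0.001,0],[0,0,0.0273,-0.001,0],[0,0,0.0273,-0.001,0]]])

```text
t: 10.35
eef_pos: [0.5158, 0.0097, 0.1078]
tcp_rot: [-1.243, -1.155, 1.155]
ft_force: [0.3, -0.0, -3.6]
gripper_width: 0.0071
```

```bash
python3 -c "
from h import *
go([.5475,.0079,.1075],85.8)
s=optics.capture('scene');save(s,'s7.png',(260,190,340,280),8)
X=state()['eef_pos'];print(proj(s,X))
for n in ('toe','tab_hole','padlock_centre'): print(n,[(a['location'],a['score']) for a in optics.mark_of(n,s)])
print(s['shot'])
"
```

```text
t 10.35 pos [0.5158 0.0097 0.1078] head 85.8 f [ 0.3072 -0.0217 -3.6103] w 0.0071
tool shift [ 0.0005  0.0003 -0.0317] turn -0.0
[287.7325 233.1859]
toe [([292.2, 249.2], 0.62), ([415.4, 143.8], 0.55), ([435.2, 243.4], 0.24)]
tab_hole [([295.4, 260.4], 0.91)]
padlock_centre [([291.2, 260.9], 0.77), ([412.1, 155.3], 0.63)]
17
```

View pics/s7.png

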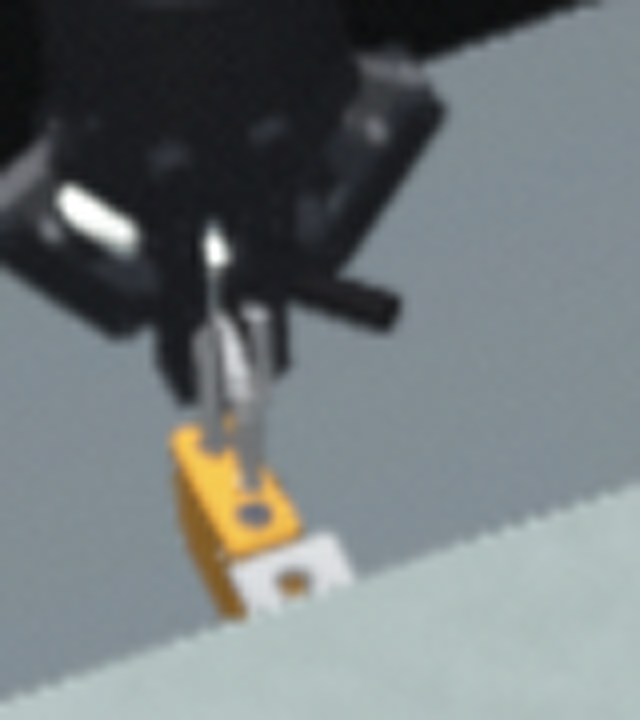

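```bash
python3 -c "
from h import *
s=optics.capture('scene')
o=(260,190)
h=atz(s,unz((255,512),o,8),.0527);q=atz(s,unz((250,484),o,8),.0650);t=atz(s,unz((293,582),o,8),.0595)
print(h,q,t,t-h,t-q)
bx=np.array([np.cos(np.radians(-4.2)),np.sin(np.radians(-4.2)),0]);print('along',(t-h)@bx,'lat',(t-h)@[-bx[1],bx[0],0])
c=state()['eef_pos']+15e-3*bx;print('toe by tcp',c)
for a in [(300,530),(236,557),(172,434)]: print(atz(s,unz(a,o,8),.0527))
"
```

```text
[0.5272 0.0096 0.0527] [0.5274 0.0088 0.065 ] [0.5606 0.0055 0.0595] [ 0.0334 -0.0041  0.0068] [ 0.0333 -0.0033 -0.0055]
along 0.03364831127282345 lat -0.0016171369674848532
toe by tcp [0.531  0.0086 0.1082]
[0.5392 0.0177 0.0527]
[ 0.5396 -0.0021  0.0527]
[0.4892 0.0016 0.0527]
```

carry_out(plan=[[[0,0,0,-0.005,0],[0,-0.0005,0,-0.011,0],[0,-0.0005,0,-0.017,0],[0,-0.0005,0,-0.022,0],[0,-0.0005,0,-0.026,0],[0,-0.0005,0,-0.026,0],[0,-0.0005,0,-0.026,0]]])

```text
t: 11.3
eef_pos: [0.5416, 0.0074, 0.1078]
tcp_rot: [-1.243, -1.155, 1.155]
ft_force: [-0.2, 0.2, -3.1]
gripper_width: 0.0068
```

```bash
python3 -c "
from h import *
go([.5475,.0079,.1075],85.8)
s=optics.capture('scene');save(s,'s8.png',(270,210,330,275),12)
"
```

```text
t 11.3 pos [0.5416 0.0074 0.1078] head 85.8 f [-0.1967  0.1553 -3.0588] w 0.0068
tool shift [ 0.001   0.0003 -0.0058] turn -0.0
```

View pics/s8.png

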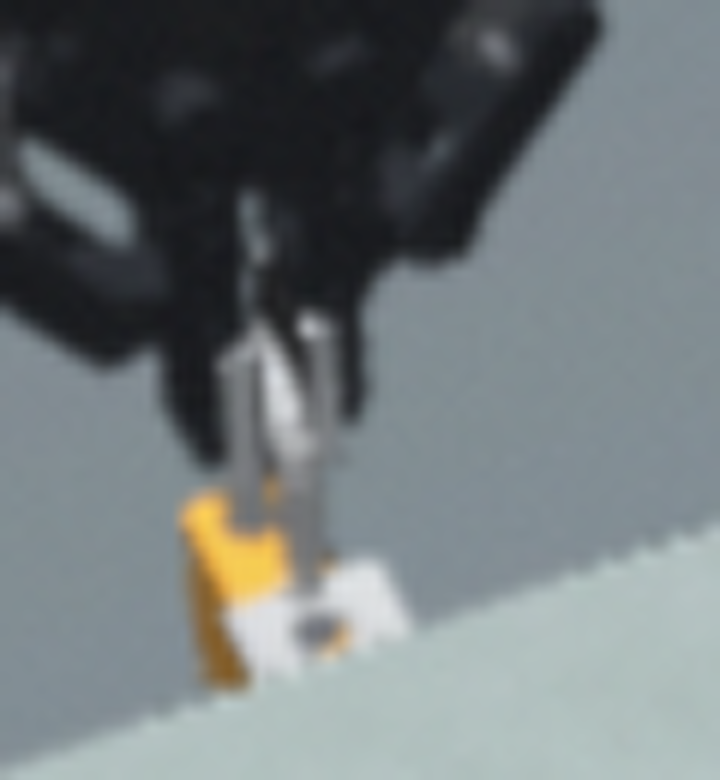

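```bash
cat > ov.py <<'E'
from h import *
def overlay(s,name,hole,bow,o,sc,wh,pyaw=-4.2,dz=0.0017,byaw=-4.2,mz=.005):
    im=cv2.resize(s['image'][o[1]:o[1]+wh[1],o[0]:o[0]+wh[0],::-1],None,fx=sc,fy=sc,interpolation=cv2.INTER_CUBIC)
    def P(X):
        u=proj(s,X); return ((u-np.array(o)+.5)*sc-.5)
    def fr(y): y=np.radians(y); return np.array([np.cos(y),np.sin(y)]),np.array([-np.sin(y),np.cos(y)])
    def poly(pts,col,closed=True):
        cv2.polylines(im,[np.round(np.array([P(p) for p in pts])*8).astype(np.int32)],closed,col,1,cv2.LINE_AA,3)
    def circ(c,rad,z,col):
        a=np.linspace(0,2*np.pi,40); poly([[c[0]+rad*np.cos(k),c[1]+rad*np.sin(k),z] for k in a],col)
    hole=np.array(hole);bow=np.array(bow)
    X,Y=fr(byaw)
    for z,c in((mz+.0545,(0,0,255)),(mz+.0495,(0,0,120))):
        circ(hole,.00525,z,c)
    poly([list(hole+X*a+Y*b)+[mz+.0545] for a,b in((-.012,-.015),(-.012,.015),(.014,.015),(.014,-.015))],(0,0,255))
    poly([list(hole+X*.014+Y*b)+[mz+.064] for b in(-.11,.11)],(255,0,255),False)
    X,Y=fr(pyaw)
    toe=bow+X*.015;
    circ(toe,.0042,mz+dz+.046,(255,0,0)); circ(toe,.0028,mz+dz+.058,(0,255,0)); circ(toe,.004,mz+dz+.062,(0,255,0))
    poly([list(bow+X*a+Y*b)+[mz+dz+.046] for a,b in((-.025,-.011),(-.025,.011),(.025,.011),(.025,-.011))],(255,0,0))
    cv2.imwrite('pics/'+name,im)
E
python3 -c "
from ov import *
s=optics.capture('scene')
overlay(s,'o8.png',(.5625,.0068),state()['eef_pos'][:2],(270,210),12,(60,65))
"
```

View pics/o8.png

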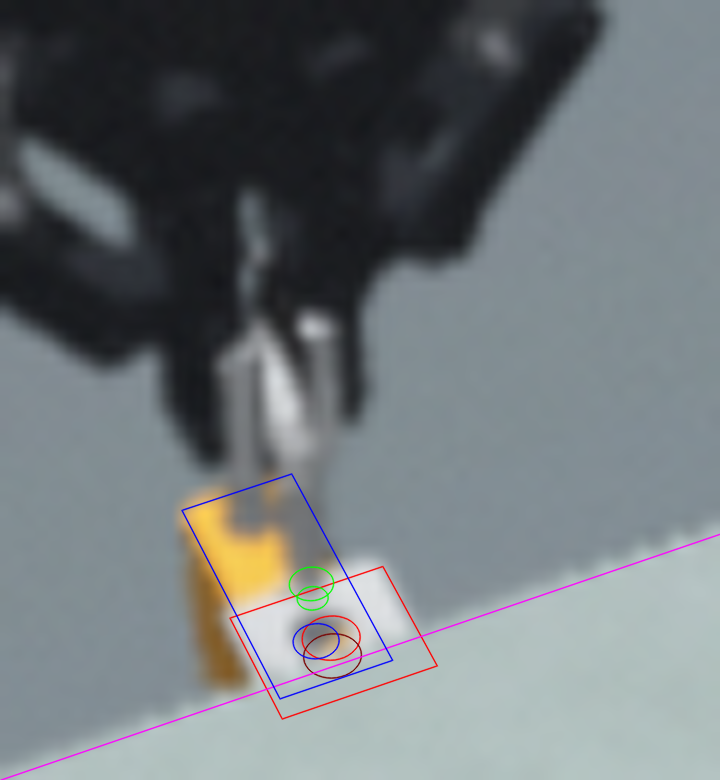

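```bash
python3 -c "
from ov import *
s=optics.capture('scene'); s['cx']-=1/12; s['cy']-=10/12
overlay(s,'o9.png',(.5625,.0060),state()['eef_pos'][:2],(282,244),24,(30,25))
"
```

```text
(no output)
```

View pics/o9.png

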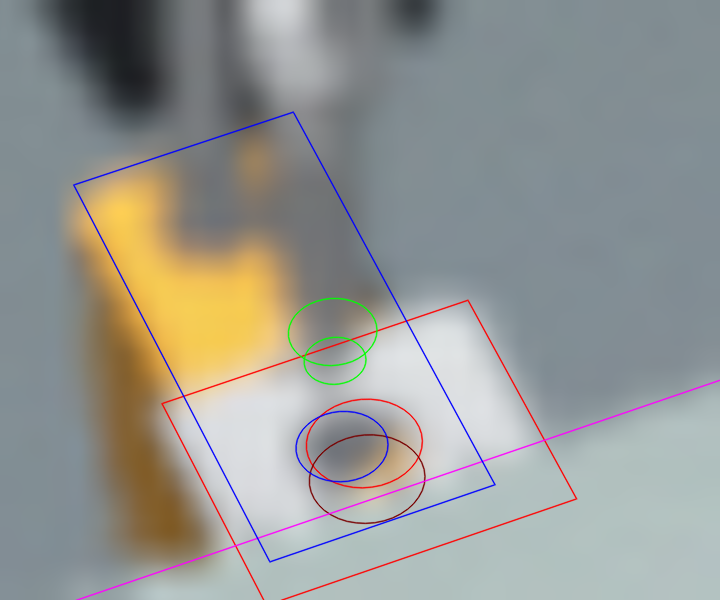

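carry_out(plan=[[[0,0,0,-0.003,0],[0,0,0,-0.006,0],[0,0,0,-0.006,0],[0,0,0.001,-0.006,0],[0,0,0.001,-0.006,0]]])

```text
t: 11.95
eef_pos: [0.5476, 0.0069, 0.1068]
tcp_rot: [-1.243, -1.155, 1.155]
ft_force: [-0.4, 0.0, -2.6]
gripper_width: 0.0069
```

```bash
python3 -c "
from ov import *
go([.5475,.006,.1075],85.8)
s=optics.capture('scene'); save(s,'s10.png',(282,240,312,269),20)
s['cx']-=1/12; s['cy']-=10/12
overlay(s,'o10.png',(.5625,.0060),state()['eef_pos'][:2],(282,240),20,(30,29),dz=.0007)
"
```

```text
t 11.95 pos [0.5476 0.0069 0.1068] head 85.8 f [-0.3757  0.0267 -2.643 ] w 0.0069
tool shift [-0.0009 -0.0007  0.    ] turn -0.0
```

View pics/s10.png

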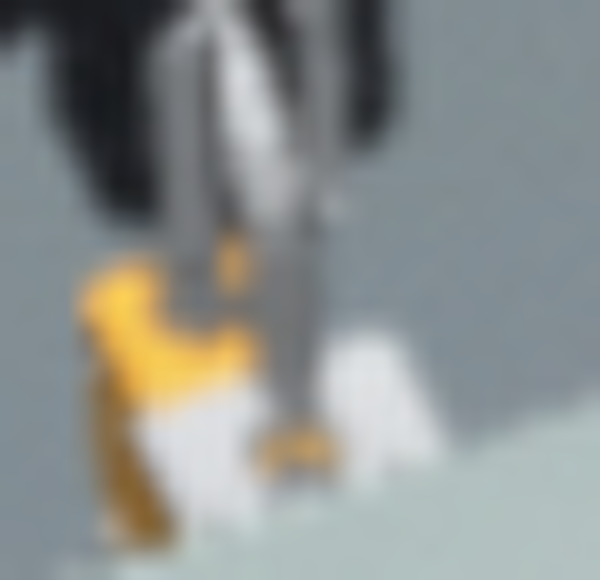

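View pics/o10.png

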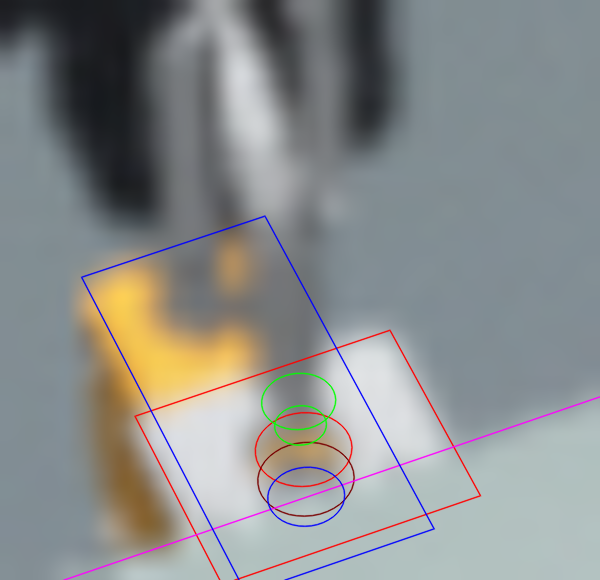

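carry_out(plan=[[[0,0,0.001,0,0],[0,0,0.002,0,0],[0,0,0.003,0,0],[0,0,0.003,0,0]]])

```text
t: 12.4
eef_pos: [0.5479, 0.0069, 0.1042]
tcp_rot: [-1.243, -1.155, 1.155]
ft_force: [-0.9, -0.3, 3.1]
gripper_width: 0.0066
```

carry_out(plan=[[[0,0,0.0007,0,0],[0,0,0.0014,0,0],[0,0,0.002,0,0],[0,0,0.002,0,0]]])

```text
t: 12.8
eef_pos: [0.5478, 0.0069, 0.102]
tcp_rot: [-1.243, -1.155, 1.155]
ft_force: [-1.4, -0.9, 4.5]
gripper_width: 0.0068
```

carry_out(plan=[[[0,0,0.0007,0,0],[0,0,0.0014,0,0],[0,0,0.002,0,0],[0,0,0.002,0,0]]])

```text
t: 13.2
eef_pos: [0.5478, 0.0069, 0.0999]
tcp_rot: [-1.243, -1.155, 1.155]
ft_force: [-1.5, 0.2, 4.6]
gripper_width: 0.0069
```

```bash
python3 -c "
from ov import *
go([.5475,.006,.1075],85.8)
s=optics.capture('scene'); save(s,'s11.png',(282,240,312,269),20)
"
```

```text
t 13.2 pos [0.5478 0.0069 0.0999] head 85.8 f [-1.5223  0.1858  4.578 ] w 0.0069
tool shift [-0.0009 -0.0076  0.0003] turn -0.0
```

View pics/s11.png

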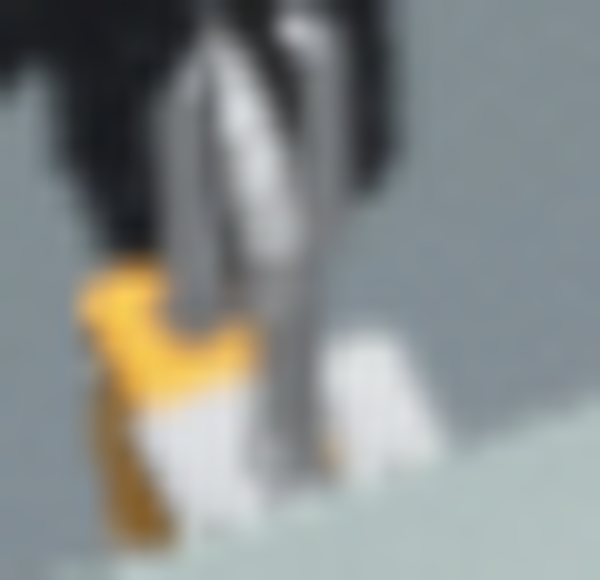

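carry_out(plan=[[[0,0.0002,0.0007,0,0],[0,0.0004,0.0014,0,0],[0,0.0004,0.0021,0,0],[0,0.0004,0.0028,0,0],[0,0.0004,0.003,0,0]]])

```text
t: 13.75
eef_pos: [0.5478, 0.0072, 0.0969]
tcp_rot: [-1.243, -1.155, 1.155]
ft_force: [-0.7, -0.7, 5.2]
gripper_width: 0.0067
```

carry_out(plan=[[[0,0,0.0008,0,0],[0,0,0.0016,0,0],[0,0,0.0024,0,0],[0,0,0.003,0,0],[0,0,0.003,0,0]]])

```text
t: 14.25
eef_pos: [0.5479, 0.0072, 0.094]
tcp_rot: [-1.243, -1.155, 1.155]
ft_force: [-0.7, -1.0, 4.8]
gripper_width: 0.0066
```

carry_out(plan=[[[0,0,0.0008,0,0],[0,0,0.0016,0,0],[0,0,0.0024,0,0],[0,0,0.003,0,0],[0,0,0.003,0,0]]])

```text
t: 14.75
eef_pos: [0.5479, 0.0072, 0.091]
tcp_rot: [-1.243, -1.155, 1.155]
ft_force: [-1.5, -1.8, 5.6]
gripper_width: 0.0066
```

carry_out(plan=[[[0,0,0.0008,0,0],[0,0,0.0016,0,0],[0,0,0.0024,0,0],[0,0,0.003,0,0],[0,0,0.003,0,0]]])

```text
t: 15.25
eef_pos: [0.5479, 0.0072, 0.0881]
tcp_rot: [-1.243, -1.155, 1.155]
ft_force: [-1.9, -0.9, 7.0]
gripper_width: 0.0065
```

carry_out(plan=[[[0,0,0.0005,0,0],[0,0,0.001,0,0],[0,0,0.001,0,0]]])

```text
t: 15.55
eef_pos: [0.5479, 0.0072, 0.0871]
tcp_rot: [-1.243, -1.155, 1.155]
ft_force: [-1.8, -1.2, 7.2]
gripper_width: 0.0068
```

carry_out(plan=[[[0,0,0.0005,0,0],[0,0,0.001,0,0],[0,0,0.001,0,0]]])

```text
t: 15.85
eef_pos: [0.5479, 0.0072, 0.0861]
tcp_rot: [-1.243, -1.155, 1.155]
ft_force: [-1.9, -1.8, 7.4]
gripper_width: 0.0069
```

carry_out(plan=[[[0,0,0.0005,0,0],[0,0,0.001,0,0],[0,0,0.001,0,0]]])

```text
t: 16.15
eef_pos: [0.548, 0.0072, 0.0853]
tcp_rot: [-1.243, -1.155, 1.155]
ft_force: [-1.9, -1.9, 8.4]
gripper_width: 0.0067
```

carry_out(plan=[[[0,0,0.0005,0,0],[0,0,0.001,0,0],[0,0,0.001,0,0]]])

```text
t: 16.45
eef_pos: [0.548, 0.0072, 0.0845]
tcp_rot: [-1.244, -1.155, 1.155]
ft_force: [-2.4, -1.2, 12.0]
gripper_width: 0.0065
```

carry_out(plan=[[[0,0,0.0005,0,0],[0,0,0.001,0,0],[0,0,0.001,0,0]]])

```text
t: 16.75
eef_pos: [0.548, 0.0072, 0.0834]
tcp_rot: [-1.243, -1.155, 1.155]
ft_force: [-2.7, -1.4, 9.7]
gripper_width: 0.0069
```

carry_out(plan=[[[0,0,0.0004,0,0],[0,0,0.0008,0,0],[0,0,0.0008,0,0]]])

```text
t: 17.05
eef_pos: [0.548, 0.0072, 0.0827]
tcp_rot: [-1.243, -1.155, 1.155]
ft_force: [-2.7, -1.2, 10.9]
gripper_width: 0.0069
```

carry_out(plan=[[[0,0,0.0004,0,0],[0,0,0.0008,0,0],[0,0,0.0008,0,0]]])

```text
t: 17.35
eef_pos: [0.548, 0.0072, 0.0819]
tcp_rot: [-1.243, -1.155, 1.155]
ft_force: [-1.9, -1.3, 11.1]
gripper_width: 0.0065
```

carry_out(plan=[[[0,0,0.0004,0,0],[0,0,0.0008,0,0],[0,0,0.0008,0,0]]])

```text
t: 17.65
eef_pos: [0.548, 0.0072, 0.0808]
tcp_rot: [-1.243, -1.155, 1.155]
ft_force: [-1.4, -1.0, 7.6]
gripper_width: 0.007
```

carry_out(plan=[[[0,0,0.0002,0,0],[0,0,0.0004,0,0],[0,0,0.0004,0,0]]])

```text
t: 17.95
eef_pos: [0.548, 0.0072, 0.0804]
tcp_rot: [-1.243, -1.155, 1.155]
ft_force: [-1.2, -1.6, 7.8]
gripper_width: 0.0066
```

carry_out(plan=[[[0,0,0.0002,0,0],[0,0,0.0004,0,0],[0,0,0.0004,0,0]]])

```text
t: 18.25
eef_pos: [0.548, 0.0072, 0.0803]
tcp_rot: [-1.243, -1.155, 1.155]
ft_force: [-2.6, -1.7, 10.2]
gripper_width: 0.0066
```

carry_out(plan=[[[0,0,-0.0004,0,0],[0,0,-0.0006,0,0],[0.4,0,-0.0006,0,0],[0.4,0,-0.0006,0,0],[0.4,0,-0.0006,0,0],[0.4,0,-0.02,0,0],[0.4,0,-0.05,0,0],[0.4,0,-0.09,0,0],[0.4,0,-0.13,0,0]]])

```text
t: 19.15
eef_pos: [0.5474, 0.0074, 0.2108]
tcp_rot: [-1.242, -1.154, 1.155]
ft_force: [-0.0, -0.9, 0.2]
gripper_width: 0.0341
```

```bash
python3 -c "
from ov import *
go([.40,.25,.3],85.8)
s=optics.capture('scene'); save(s,'s12.png',(262,215,322,275),10)
"
```

```text
t 19.15 pos [0.5474 0.0074 0.2108] head 85.8 f [-0.0439 -0.8728  0.1657] w 0.0341
tool shift [ 0.2312 -0.089   0.1649] turn -0.0
```

View pics/s12.png

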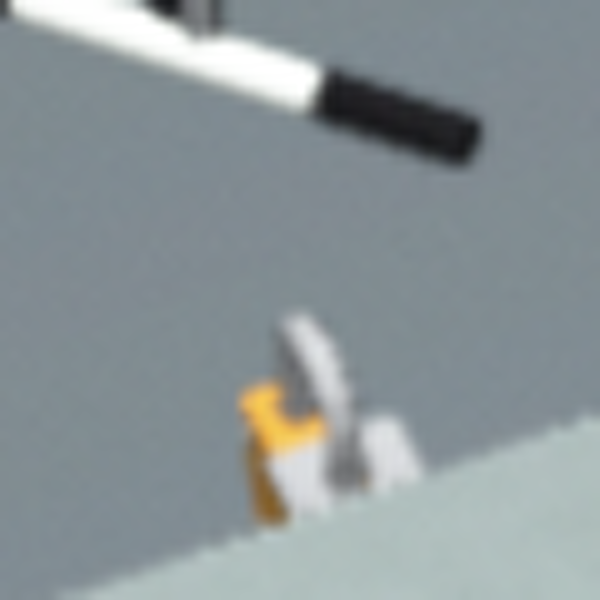

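carry_out(plan=[[[0.4,0.03,-0.05,0.02,0],[0.4,0.08,-0.09,0.05,0],[0.4,0.12,-0.09,0.08,0],[0.4,0.16,-0.09,0.11,0],[0.4,0.2,-0.09,0.14,0],[0.4,0.23,-0.09,0.16,0],[0.4,0.23,-0.09,0.16,0]]])

```text
t: 19.9
eef_pos: [0.4028, 0.2513, 0.2997]
tcp_rot: [-1.241, -1.157, 1.157]
ft_force: [1.1, -0.2, 1.3]
gripper_width: 0.0343
```

```bash
python3 -c "
from h import *
s=optics.capture('scene'); save(s,'s13.png')
t=optics.capture('top'); save(t,'t13.png')
print('bow',[(a['location'],a['score']) for a in optics.mark_of('bow',s)],proj(s,[.5475,.007,.088]),proj(s,[.5475,.007,.113]))
"
```

```text
bow [([413.6, 131.1], 0.7), ([291.4, 248.4], 0.51)] [293.4482 249.3719] [292.7826 241.4673]
```

View pics/s13.png

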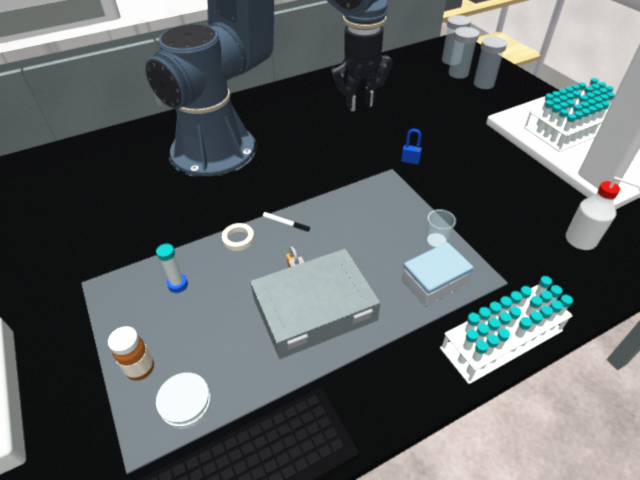

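View pics/t13.png

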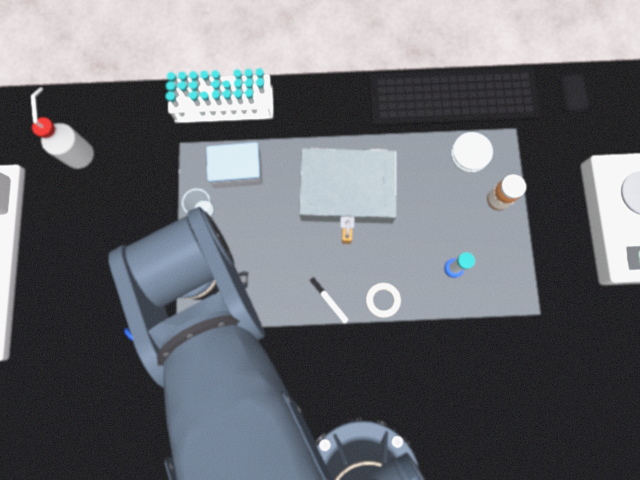

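The lid is shut and the padlock stands under the tabs. Its bow shows at (291,248) in the scene view, which matches the locked height (about 83 mm). The other things on the mat are where they were.

```bash
python3 -c "
from h import *
print(r.sign_off())"
```

```text
the job is handed in; nothing more can be done
None
```

The lid is shut and the brass padlock is locked through both tabs and let go. I handed the job in at about 20 s.

- **Lid:** I pressed it down with the closed fingers until it stopped. The push reached about 27 N on the lid for a moment at the stop, and the camera shows it fully shut.
- **Padlock:** I carried it by the bow and slid it under the tabs. The toe went through the holes, with at most about 5 N as it went through. As I pressed on, the largest push read was 12 N, in the pawl stretch.
- **Click:** The push dropped from 11 to 7.6 N at about 25 mm down, and a hard stop came about 0.5 mm lower at 10 N. That is well under the 1.5 kg you gave.
- **Last checks:** After I let go, the shackle stayed down, with the bow where a locked one should be (about 83 mm up). The padlock stands under the tabs, and the other things on the mat and the blue look-alike look unmoved in the pictures. In the final top view the arm covers the blue padlock and part of the left of the mat, so the scene view is the check for those.
- **Disagreements:** The cameras differed by 1 to 3 mm on the hole's position. I settled this by comparing padlock and tab within the same image.

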